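Hang up the parts basket, then roll a battery cell until its weld strip faces up

ROBOT

A 6-joint arm with a two-finger parallel gripper is mounted at the origin on the work surface. World frame = base frame: x ahead of the robot, y to its left, z up, the work surface at z = 0. Lengths are in m, angles in rad, forces in N, time in s.
With the tool pointing down it reaches from about 0.3 to 0.875 m from the base axis. Payload 6.4 kg.
Tool frame: the origin (TCP) lies between the finger pads; the fingertips stand 8 mm ahead of it and the grasp point (between the pads) lies 11 mm behind it; z points along the fingers, y is the direction in which the jaws open and shut (so a half turn about z gives the same grasp; the last joint's range is limited). The gripper opens to 85 mm and grips with 20 to 120 N. Pads are 22 mm wide; open, the fingers measure 114 mm over their backs; the gripper's body (76 mm by 85 mm) begins 54 mm behind the grasp point. The pads swing forward as they close: fully open they stand 13 mm farther back than shut.
Start: joints at [-1.476, 0.181, 1.607, -0, 1.354, -0.206], TCP at [0.17, -0.549, 0.239] pointing down, gripper open.
Joint ranges: [-2.99, 2.99], [-0.89, 2.07], [0.3, 2.58], [-1.14, 4.28], [0, 2.63], [-3.12, 3.12]. Speed limits (rad/s): [2.57, 2.57, 3.01, 3.14, 3.14, 3.14].

INTERFACE

Orientations are given as a unit quaternion [w, x, y, z].
In Python, from plant import status, viewer, close_job gives the robot as it stands.
- The arm moves only by the tool jog_arm, never from a script. Its argument "commands" is a list that holds one entry, the list of rows, each a list of 7 numbers: the shift along the tool's x, y, z in cm, then the turn, a rotation vector about the tool's x, y, z in degrees, then the opening, from 0 (shut) to 1 (fully open). In form: [[[x, y, z, ax, ay, az, jaw], ...]]. A call has 1 to 8 rows; each row shifts and turns the commanded pose from where the row before left it, along the tool's axes as they then stand; what a row does not reach is not made up. A row lasts 1/8 s, in which the tool goes at most 62.5 mm and 10.7 degrees, less where a joint would pass 70% of its speed; a pose out of reach is approached as far as the arm can. A call is refused whole if a number of a shift passes 6.25 or a number of a turn 10.7, either way. A call with a gripper value outside its range is refused whole. The fingers move at their own pace and stop on an object; the grip force is fixed at half the most. Time passes only in rows, so rows that do not move let the fingers close. It gives the time, the measured TCP pose, the force and the opening at its end, in the units of the state.
- status.state(): the state, without advancing time (a new reading comes with each control period).
- viewer.get_image(name): name is "side" or "top" or "wrist"; returns a dict with "pixels" (480x640x3 uint8, red, green, blue), "camera_matrix" (3x3 intrinsics, pixels), "R" (3x3) and "t" (3): a world point X has camera coordinates R X + t; the wrist camera has in their place "hand_eye" (4x4, takes a point from camera to tool coordinates, whose origin is the TCP and whose axes are the flange's). Camera axes: x right, y down, z forward; pixel columns grow to the right and rows downward; lengths in m; the calibration is good to about 2 mm. A picture is of the moment at which its call begins: read the wrist's pose just before it. There is no depth.
- close_job(): hands the job in, once; it reports no verdict.
The state is a dict: "clock": time; "joint_positions": joint angles; "dq": joint speeds; "joint_efforts": joint torques, N m; "eef_pos": TCP position; "eef_rot": TCP orientation; "force": force on the tool from outside, world axes, zero at the start; "moment": the same for the moment, N m; "gripper_width": finger opening in m.
Only numpy, scipy, OpenCV 4.12 (cv2) and the standard library are available. Lean on these libraries where they do the work, as an engineer would, in place of code of your own. Each camera call takes 0.05 s, during which the arm holds its last target. There are 200 camera calls.

TASK

The inspection frame taped on the blue mat has to be freed and a cell got ready under the lamp. First hang the little steel basket by its handle on the hook stand; then, without lifting the big green cell that lies on the mat, roll it along the mat until it lies square across the mat inside the taped frame with its metal weld strip facing straight up, and leave it lying there still. Do not bump the lamp or disturb the other things on the bench.

Things in the scene. Friction and masses are not known exactly. Their poses are not given: they have to be found in the camera images.
- mat: blue flat mat fixed on the bench, 200 mm (its x) by 540 mm (its y), 4 mm thick, so its top is 4 mm above its origin; origin at the centre of its underside. On it a rectangle of white tape, centred on the mat: inside the tape it measures 168 mm along x and 220 mm along y. The lane for rolling runs along the mat's y
- lamp: fixed lamp: white panel 80 mm (x) by 220 mm (y), parallel to the mat and centred over it, underside 205 mm, top 223 mm above the bench, so the gripper must reach the cell tilted, from the robot's side. Behind the mat two 16 mm columns, 222 mm high, at x = 140, y = +-125 mm, with 16 mm arms at 214 mm height forward to x = 0. Origin on the bench under the panel's centre
- cell: big cylindrical battery cell lying on the mat roughly across the lane, at either end of it: 46 mm diameter, 120 mm long, green sleeve, about 0.36 kg. Origin at its middle, on its axis; its z runs along the cylinder's axis, its x points out through the weld strip, which starts turned anywhere but up. One turn of rolling is 144.5 mm of travel
- cell_strip (a point): point on the cell's surface at the middle of the weld strip (23 mm from the axis): a bare metal strip 12 mm wide along the whole length of the cell, folded over both black end faces to their centres
- basket: square steel basket 90 x 90 x 50 mm, about 0.2 kg, on the near part of the taped frame, its far part below the lamp: draw it towards the robot before lifting it high. Stiff handle of 10 mm round bar: uprights at x = +-43 mm and a level bar along its x, straight for 76 mm, axis 120 mm above the underside. Origin at the centre of the underside
- bail (a point): middle of the level bar of the basket's handle, on the bar's axis
- hook: fixed hook stand: round foot 100 mm across, post 16 mm in diameter and 220 mm high. At 200 mm height a level rod of 8 mm diameter runs from the post along the stand's own -x for 78 mm, then turns up: its tip is at x = -94 mm and 226 mm high at the top. Origin on the bench at the post's axis
- hook_seat (a point): middle of the hook's level rod, on its axis: 50 mm from the post, 200 mm high. The handle's bar should lie across the rod here
- jar: bystander: white jar with black cap, 54 mm diameter, 60 mm high, at the other end of the lane from the cell; origin under its centre
- cell_short: bystander: green cell standing upright, 46 mm diameter, 80 mm high, right of the mat; origin under its centre
- cell_slim: bystander: slim green cell standing upright, 33 mm diameter, 90 mm high, behind the mat; origin under its centre
- caliper: bystander: caliper lying flat, 150 mm long along its x, 14 mm high, near the robot on the right; origin under its centre
- pliers: bystander: pliers with yellow handles lying flat, 170 mm long along its x, 14 mm high, near the robot on the left; origin under its centre
- driver: bystander: screwdriver with black handle lying along its x, 200 mm long, 26 mm thick, left of the mat; origin under its centre
- tape: bystander: roll of brown tape lying flat, 90 mm across, 24 mm high, left, beyond the hook stand; origin under its centre
- notebook: bystander: closed white notebook 150 x 210 mm, 16 mm thick, on the right; origin under its centre
Things that resemble listed ones, but are neither listed nor needed, are in the scene too. Leave any pink look-alike of the cell alone.

How it is judged:
On the way, in this order (a step that is already met when the one before it is completed fails the run):
1. the basket hangs upright by its handle on the hook, let go and at rest (x of bail in the frame of hook between -0.09 and -0.005 m and y of bail in the frame of hook between -0.035 and 0.035 m and z of bail in the frame of hook between 0.195 and 0.222 m and contact force between basket and hook above 0.5 N and angle between basket's own z axis and vertical below 0.35 rad and contact force between the fingers and basket below 0.1 N and linear speed of basket below 0.05 m/s), for 0.3 s.
2. after that, the cell lies square across the mat inside the taped frame, strip up, let go and at rest (x of cell in the frame of mat between -0.035 and 0.035 m and y of cell in the frame of mat between -0.09 and 0.09 m and z of cell in the frame of mat below 0.032 m and angle between the z axis of cell and the x axis of mat, either way round below 0.25 rad and angle between cell's own x axis and vertical below 0.25 rad and z of cell_strip in the frame of mat above 0.04 m and contact force between the fingers and cell below 0.1 N and linear speed of cell below 0.02 m/s and angular speed of cell below 0.3 rad/s), for 0.3 s.
At the end, for the whole second after the job is handed in: Basket at rest on the hook's level rod, its bar's middle within 35 mm of the rod, leaning under 0.35 rad. Cell let go and at rest on the mat, centre within 35 mm of the mat's centre across the lane and 90 mm along it, square within 0.25 rad, strip up within 0.25 rad (all of step 1 and all of step 2); the robot touches nothing.
It fails at once if the cell is lifted off the mat (more than 15 mm) (z of cell in the frame of mat above 0.042 m).
It fails at once if the lamp is bumped (more than 8 N) (contact force between lamp and anything else above 8 N).
It fails at once if another thing on the bench is moved more than 25 mm or tipped (distance of any of jar, cell_short, cell_slim, caliper, pliers, driver, tape, notebook from where it was at the start of the episode above 0.025 m or angle between any of jar, cell_short, cell_slim's own z axis and vertical above 0.5 rad).
It also fails if it takes over 72 s, if anything falls off the work surface, if the arm or the gripper's body presses on something with over 40 N, if the wrist force passes 120 N, or if a joint passes its speed limit or range.

## Working session

There is one attempt and no reset: what is moved stays moved. The work goes in short steps, Python scripts to look and compute and a tool call to move; the robot and the scene stay as the last step left them, time stands still between calls to the robot, and variables do not carry over. Pictures are saved under pics/ and viewed, about 8 in all and at most 12, crops included, and the job is handed in when it is done.

Besides the shell and the picture viewer there is one more tool, called after "Call:" as name([rows], argument=value, ...), one row to a line, values as JSON. jog_arm: Moves the arm, as the interface text tells. Its arguments: {"type":"object","properties":{"commands":{"type":"array"}},"required":["commands"]}

```bash
mkdir -p pics && cat > h.py <<'E'
import numpy as np, cv2, pickle
from plant import status, viewer
def snap(name, out):
    s=status.state(); im=viewer.get_image(name)
    pickle.dump((s,im),open(f'pics/{out}.pkl','wb'))
    cv2.imwrite(f'pics/{out}.png', im['pixels'][:,:,::-1]); return s,im
def load(out): return pickle.load(open(f'pics/{out}.pkl','rb'))
def ray(im,u,v):
    K=np.array(im['camera_matrix']);R=np.array(im['R']);t=np.array(im['t'])
    return -R.T@t, R.T@np.linalg.solve(K,[u,v,1])
def onz(im,u,v,z):
    c,d=ray(im,u,v); return c+d*(z-c[2])/d[2]
def proj(im,X):
    K=np.array(im['camera_matrix']);p=K@(np.array(im['R'])@np.array(X)+np.array(im['t'])); return p[:2]/p[2]
E
python3 - <<'E'
from h import *
for n in('top','side'):
    s,im=snap(n,n+'0'); print(n,im['camera_matrix'],np.round(im['R'],3).tolist(),im['t'])
print(s)
E
```

```text
top [[443.90503996   0.         328.18796294]
 [  0.         443.90503996 240.62278703]
 [  0.           0.           1.        ]] [[-0.017, -1.0, -0.006], [-0.997, 0.018, -0.079], [0.079, 0.004, -0.997]] [-0.02852114  0.53154711  1.29910651]
side [[540.79965186   0.         324.10750331]
 [  0.         540.79965186 240.46420084]
 [  0.           0.           1.        ]] [[-0.899, -0.438, 0.004], [-0.229, 0.463, -0.856], [0.373, -0.771, -0.517]] [0.48587578 0.24751976 1.12085508]
{'clock': 0.05, 'joint_positions': array([-1.47628555e+00,  1.81506508e-01,  1.60798246e+00, -4.30307905e-05,
        1.35380984e+00, -2.06320944e-01]), 'dq': array([ 0.0013788 , -0.00052867, -0.00146093,  0.00034352, -0.00030431,
        0.00116126]), 'joint_efforts': array([ 1.79319621e-03, -4.46249628e+01, -3.52580631e+01, -1.88405675e-04,
        4.22093130e-03,  7.36451454e-06]), 'eef_pos': array([ 0.17032237, -0.54864092,  0.23841591]), 'eef_rot': array([-8.52915741e-04,  9.88707790e-01,  1.49853853e-01,  2.66922788e-05]), 'force': array([ 0.44145333, -0.0754934 , -0.67711922]), 'moment': array([ 0.00958299, -0.02151826,  0.01176134]), 'gripper_width': 0.08547687252107365}
```

View pics/top0.png

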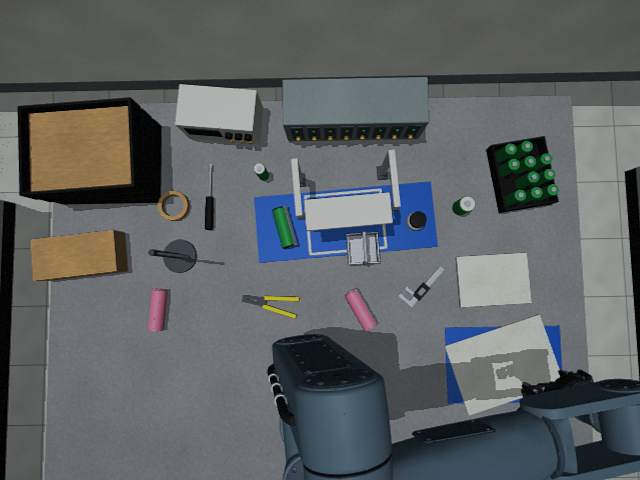

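View pics/side0.png

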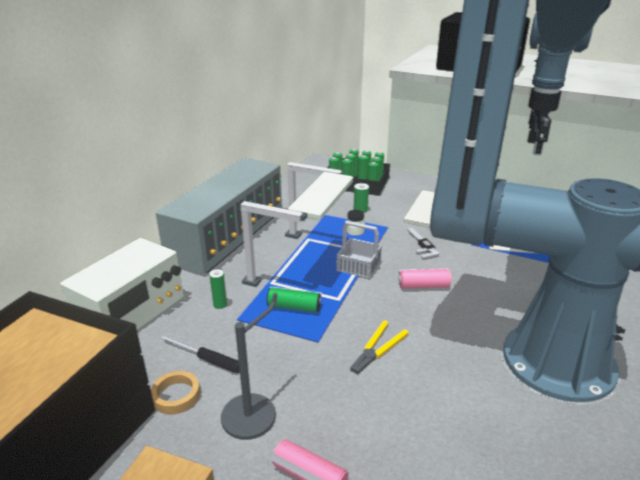

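Candidates for the cell are the green cell lying on the mat at top (284,227), the pink look-alikes (158,310) and (361,310), the upright green cells (463,206) and (261,172), and the boxed cells (525,170). I choose (284,227). The basket is at (364,248), and the hook foot at (180,256) with its rod at post top (about 152,252). I check this choice in a close crop.

```bash
python3 - <<'E'
from h import *
s,t=load('top0'); s,d=load('side0')
a=t['pixels'][165:275,245:445,::-1]; b=d['pixels'][200:430,200:400,::-1]; c=t['pixels'][225:285,140:240,::-1]
A=cv2.resize(a,None,fx=2.6,fy=2.6,interpolation=2)[:,:520]; C=cv2.resize(c,(520,312),interpolation=2)
L=np.vstack([A,C]); B=cv2.resize(b,(280*1,322),interpolation=2)
B=cv2.resize(d['pixels'][210:330,230:400,::-1],(280,198),interpolation=2); B2=cv2.resize(d['pixels'][280:440,210:320,::-1],(275,400),interpolation=2)
R=np.zeros((598,280,3),np.uint8);R[:198,:280]=B;R[198:598,:275]=B2
L=cv2.resize(L,(520,598)); cv2.imwrite('pics/crop1.png',np.hstack([L,R]))
for n,(u,v) in dict(m1=(256,198),m2=(431,182),m3=(437,246),m4=(259,262)).items(): print(n,onz(t,u,v,.004).round(3))
print('foot',onz(t,180,256,.005).round(3),'cell',onz(t,284,227,.027).round(3), 'cam',ray(t,0,0)[0],ray(d,0,0)[0])
E
```

```text
m1 [0.666 0.179 0.004]
m2 [ 0.705 -0.353  0.004]
m3 [ 0.51  -0.364  0.004]
m4 [0.472 0.171 0.004]
foot [0.494 0.408 0.005] cell [0.573 0.093 0.027] cam [ 0.42688547 -0.04344194  1.33675544] [0.07527036 0.96192307 0.78911077]
```

View pics/crop1.png

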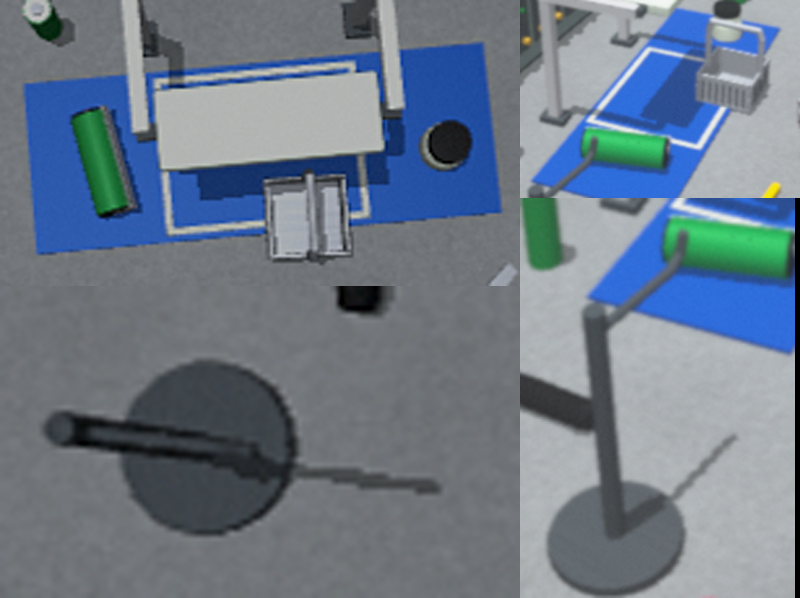

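Crop 1 confirms the green cell at top (284,227), with its grey strip visible on its right (−y) side. The basket's bar runs roughly along world x at (366,249). The hook rod runs from the post top (152,253) to its tip (188,257).

```bash
cat >> h.py <<'E'
def tri(*obs):
    A=np.zeros((3,3));b=np.zeros(3);L=[]
    for im,u,v in obs:
        c,d=ray(im,u,v);d/=np.linalg.norm(d);P=np.eye(3)-np.outer(d,d);A+=P;b+=P@c;L.append((P,c))
    X=np.linalg.solve(A,b);return X,[np.linalg.norm(P@(X-c)) for P,c in L]
M0=np.array([.588,-.092,0]);my=.073
def tomat(p): d=np.array(p)-M0;return np.array([d[0]*np.cos(my)+d[1]*np.sin(my),-d[0]*np.sin(my)+d[1]*np.cos(my),d[2]])
E
python3 - <<'E'
from h import *
_,t=load('top0');_,d=load('side0')
for n,a,b,z in[('bail',(366.1,248.7),(360.5,226),.124),('post',(152.1,252.7),(240.8,325.6),.22),('tip',(188,257.5),(274.8,294.8),.222)]:
    print(n,tri((t,*a),(d,*b)),'topz',onz(t,*a,z).round(3),'sidez',onz(d,*b,z).round(3),tomat(onz(t,*a,z)).round(3))
for u,v in[(365,232.3),(367.3,265)]:print(onz(t,u,v,.124).round(3))
for u,v in[(280,208),(291,247)]:print('cell end',onz(t,u,v,.035).round(3))
s=load('top0')[0];im=viewer.get_image('wrist');print(im['hand_eye'],im['camera_matrix'])
E
```

```text
bail (array([ 0.50314707, -0.14040535,  0.12027741]), [np.float64(0.004411355736839081), np.float64(0.004411355736838939)]) topz [ 0.499 -0.142  0.124] sidez [ 0.505 -0.133  0.124] [-0.093 -0.043  0.124]
post (array([0.49304557, 0.40791676, 0.21588782]), [np.float64(0.00023911349261953831), np.float64(0.00023911349261958133)]) topz [0.493 0.406 0.22 ] sidez [0.49  0.412 0.22 ] [-0.059  0.504  0.22 ]
tip (array([0.48073503, 0.31619219, 0.22023442]), [np.float64(0.002080898288217166), np.float64(0.0020808982882171765)]) topz [0.479 0.315 0.222] sidez [0.482 0.319 0.222] [-0.079  0.414  0.222]
[ 0.544 -0.14   0.124]
[ 0.454 -0.144  0.124]
cell end [0.629 0.103 0.035]
cell end [0.513 0.072 0.035]
[[-1.92223208e-03 -9.66085149e-01 -2.58216555e-01  6.57238044e-02]
 [ 9.99997956e-01 -1.69521523e-03 -1.10181120e-03 -4.37451152e-04]
 [ 6.26710798e-04 -2.58218145e-01  9.66086433e-01 -1.35128628e-01]
 [ 0.00000000e+00  0.00000000e+00  0.00000000e+00  1.00000000e+00]] [[355.58039818   0.         319.45252705]
 [  0.         355.58039818 240.72573637]
 [  0.           0.           1.        ]]
```

Call:
jog_arm([
  [[0,0,0,0,0,10,1],[0,0,0,0,0,4.2,1],[3.9,-4.8,0,0,0,0,1],[3.9,-4.8,0,0,0,0,1],[3.9,-4.8,0,0,0,0,1],[3.9,-4.8,0,0,0,0,1],[3.9,-4.8,0,0,0,0,1],[3.9,-4.8,0,0,0,0,1]],
])

```text
clock: 1.15
eef_pos: [0.3896, -0.2474, 0.2393]
eef_rot: [0.0, 1.0, 0.026, 0.0]
force: [1.1, -0.9, 0.6]
gripper_width: 0.0856
```

```bash
cat >> h.py <<'E'
from scipy.spatial.transform import Rotation as Ro
def pose(s=None):
    s=s or status.state();q=s['eef_rot'];return np.array(s['eef_pos']),Ro.from_quat([q[1],q[2],q[3],q[0]])
def tgt(yaw,tilt):
    # tool x ahead along yaw, pointing down, tilted: z leans ahead
    c,sn=np.cos(yaw),np.sin(yaw);a,b=np.cos(tilt),np.sin(tilt);f=np.array([c,sn,0]);u=np.array([0,0,1.])
    z=f*b-u*a;x=f*a+u*b;y=np.cross(z,x);return Ro.from_matrix(np.c_[x,y,z])
def delta(p,R=None):
    s=status.state();p0,R0=pose(s);print('clk',round(s['clock'],2),'pos',p0.round(4),'F',np.round(s['force'],1),'w',round(s['gripper_width'],4))
    print('shift cm',(R0.inv().apply(np.array(p)-p0)*100).round(2))
    if R is not None:print('turn deg',(R0.inv()*R).as_rotvec(degrees=True).round(2),'shift cm in final axes',(R.inv().apply(np.array(p)-p0)*100).round(2))
def wproj(s,im,X):
    p0,R0=pose(s);T=np.array(im['hand_eye']);K=np.array(im['camera_matrix'])
    c=T[:3,:3].T@(R0.inv().apply(np.array(X)-p0)-T[:3,3]);p=K@c;return p[:2]/p[2]
def wray(s,im,u,v):
    p0,R0=pose(s);T=np.array(im['hand_eye']);K=np.array(im['camera_matrix'])
    return p0+R0.apply(T[:3,3]),R0.apply(T[:3,:3]@np.linalg.solve(K,[u,v,1]))
def wonz(s,im,u,v,z):
    c,d=wray(s,im,u,v);return c+d*(z-c[2])/d[2]
E
python3 - <<'E'
from h import *
s,im=snap('wrist','w1');delta([.477,-.14,.2],tgt(.052,0));print(wproj(s,im,[.501,-.139,.124]))
E
```

```text
clk 1.2 pos [ 0.3929 -0.2412  0.2392] F [ 1.3  6.2 -0.5] w 0.0854
shift cm [ 8.97 -9.6   3.98]
turn deg [-0.22 -0.16  0.33] shift cm in final axes [ 8.93 -9.67  3.92]
[161.15607566  63.36331388]
```

View pics/w1.png

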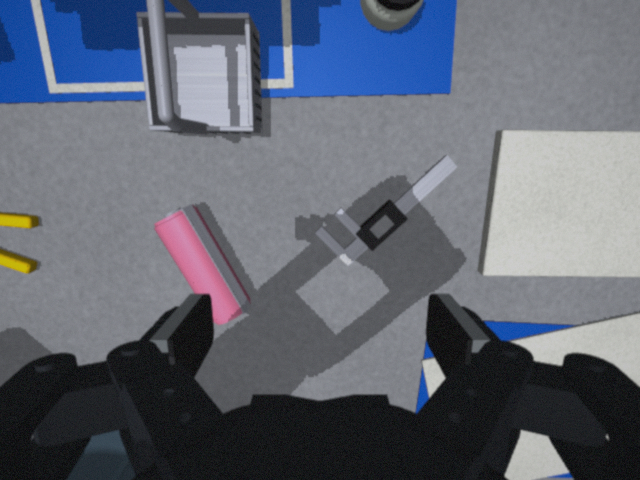

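Call:
jog_arm([
  [[3.0,-3.2,0,0,0,0,1],[3.0,-3.2,0,0,0,0,1],[3.0,-3.2,1,0,0,0,1],[0,0,4,0,0,0,1],[0,0,4,0,0,0,1],[0,0,3,0,0,0,1],[0,0,0,0,0,0,1],[0,0,0,0,0,0,1]],
])

```text
clock: 2.2
eef_pos: [0.4742, -0.1491, 0.1204]
eef_rot: [0.0, 1.0, 0.026, 0.001]
force: [0.0, -0.5, -0.3]
gripper_width: 0.0856
```

```bash
python3 - <<'E'
from h import *
s,im=load('w1');print('bar end',wonz(s,im,167,118,.125).round(3),'ref',wonz(s,im,160,63,.124).round(3))
for u,v in [(256,131),(148,130)]:print('rim corner near',wonz(s,im,u,v,.054).round(3))
delta([.477,-.14,.119])
s,im=snap('wrist','w2')
E
```

```text
bar end [ 0.468 -0.141  0.125] ref [ 0.501 -0.138  0.124]
rim corner near [ 0.465 -0.188  0.054]
rim corner near [ 0.461 -0.095  0.054]
clk 2.2 pos [ 0.4742 -0.1491  0.1204] F [ 0.  -0.5 -0.3] w 0.0856
shift cm [ 0.33 -0.9   0.14]
```

View pics/w2.png

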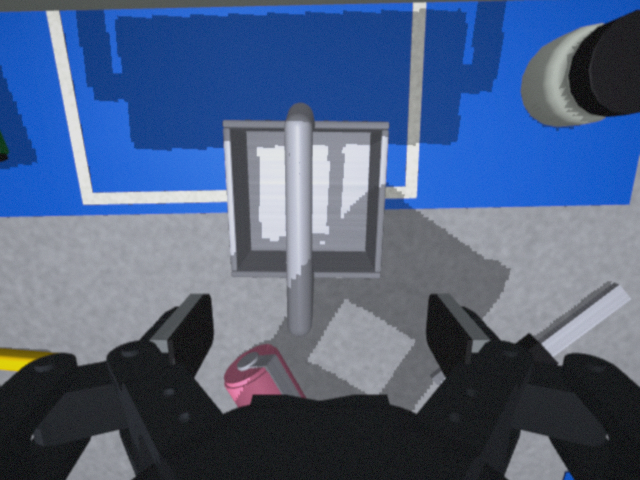

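```bash
python3 - <<'E'
from h import *
s,im=load('w2')
for u,v in [(299,330),(300,105),(299,220)]:print(wonz(s,im,u,v,.124).round(4))
p,R=pose(s);print('tcp px',wproj(s,im,p))
E
```

```text
[ 0.4663 -0.1404  0.124 ]
[ 0.553  -0.1376  0.124 ]
[ 0.5122 -0.1387  0.124 ]
tcp px [321.28336762 309.33682204]
```

Call:
jog_arm([
  [[1.0,-0.9,0.2,0,0,0,1],[0,0,0,0,0,0,1],[0,0,0,0,0,0,0],[0,0,0,0,0,0,0],[0,0,0,0,0,0,0],[0,0,0,0,0,0,0],[0,0,0,0,0,0,0],[0,0,0,0,0,0,0]],
])

```text
clock: 3.25
eef_pos: [0.4832, -0.1392, 0.1174]
eef_rot: [0.0, 1.0, 0.026, 0.0]
force: [0.2, -0.8, 0.0]
gripper_width: 0.0077
```

Call:
jog_arm([
  [[0,0,-0.7,0,0,0,0],[0,0,-0.7,0,0,0,0],[-3,0,0,0,0,0,0],[-3,0,0,0,0,0,0],[-3,0,0,0,0,0,0],[-3,0,0,0,0,0,0],[0,0,0,0,0,0,0],[0,0,0,0,0,0,0]],
])

```text
clock: 4.25
eef_pos: [0.3642, -0.1458, 0.1319]
eef_rot: [0.0, 1.0, 0.026, 0.001]
force: [0.1, -0.9, -2.0]
gripper_width: 0.0077
```

```bash
python3 - <<'E'
from h import *
s,im=snap('wrist','w3');delta([.485,.348,.32],tgt(-.134,0))
s,t=snap('side','s3')
a=cv2.resize(im['pixels'][::,::,::-1],(400,300));b=t['pixels'][150:375,250:550,::-1]
cv2.imwrite('pics/c3.png',np.hstack([a,cv2.resize(b,(400,300))]))
E
```

```text
clk 4.3 pos [ 0.3642 -0.1458  0.1317] F [ 1.2  0.3 -0.9] w 0.0074
shift cm [ 14.69 -48.65 -18.84]
turn deg [ 0.03 -0.06 10.71] shift cm in final axes [  5.37 -50.55 -18.83]
```

View pics/c3.png

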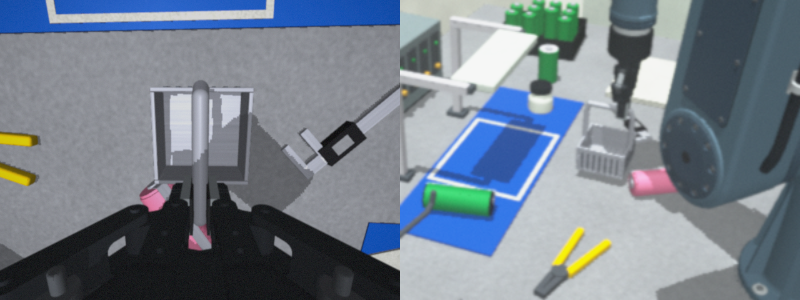

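Call:
jog_arm([
  [[0,0,-3,0,0,3,0],[0,0,-4,0,0,4,0],[0,0,-3.6,0,0,3.7,0],[0.3,-3,0,0,0,0,0],[0.3,-5,0,0,0,0,0],[0.3,-5,0,0,0,0,0],[0.3,-5,0,0,0,0,0],[0.3,-5,0,0,0,0,0]],
])

```text
clock: 5.35
eef_pos: [0.4095, 0.0826, 0.2374]
eef_rot: [-0.0, 0.998, -0.066, 0.0]
force: [1.1, -0.6, -2.0]
gripper_width: 0.0078
```

Call:
jog_arm([
  [[0.3,-5,0,0,0,0,0],[0.3,-5,0,0,0,0,0],[0.2,-4,0,0,0,0,0],[0.2,-3,0,0,0,0,0],[0,-1.5,0,0,0,0,0],[0,0,0,0,0,0,0],[0,0,0,0,0,0,0],[0,0,0,0,0,0,0]],
])

```text
clock: 6.35
eef_pos: [0.4435, 0.2616, 0.2374]
eef_rot: [0.0, 0.998, -0.067, 0.0]
force: [0.7, -0.6, -2.1]
gripper_width: 0.0076
```

```bash
python3 - <<'E'
from h import *
delta([.447,.273,.238],tgt(-.134,0))
s,im=snap('wrist','w4')
s,t=snap('side','s4')
a=cv2.resize(im['pixels'][::,::,::-1],(400,300));b=t['pixels'][190:415,180:480,::-1]
cv2.imwrite('pics/c4.png',np.hstack([a,cv2.resize(b,(400,300))]))
E
```

```text
clk 6.35 pos [0.4435 0.2616 0.2374] F [ 0.7 -0.6 -2.1] w 0.0076
shift cm [ 0.2  -1.18 -0.06]
turn deg [ 0.01 -0.01 -0.06] shift cm in final axes [ 0.2  -1.17 -0.06]
```

View pics/c4.png

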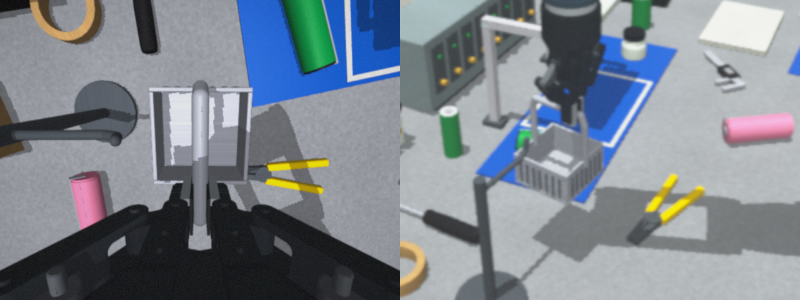

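The wrist view shows the hook tip at about (186,222), within the bar's span (rows 135–355), and the rod pointing at the handle window.

```bash
python3 - <<'E'
from h import *
s,im=load('w4');print('tip',wonz(s,im,187,222,.224).round(4),'rod mid',wonz(s,im,100,207,.2).round(4), 'post/rod left',wonz(s,im,20,205,.21).round(4))
print('bail expect px',wproj(s,im,np.array([.4435,.2616,.2374])+pose(s)[1].apply([.027,0,-.0066])))
delta([.458,.352,.238])
E
```

```text
tip [0.485  0.3137 0.224 ] rod mid [0.4944 0.364  0.2   ] post/rod left [0.5011 0.3938 0.21  ]
bail expect px [321.52233708 251.19314472]
clk 6.45 pos [0.4435 0.2618 0.2375] F [-0.1  0.6 -1.9] w 0.0077
shift cm [ 0.22 -9.13 -0.05]
```

Call:
jog_arm([
  [[0.1,-2,0,0,0,0,0],[0.1,-2.4,0,0,0,0,0],[0.1,-2.4,0,0,0,0,0],[0.1,-2.1,0,0,0,0,0],[0,-0.2,0,0,0,0,0],[0,0,1.2,0,0,0,0],[0,0,1.2,0,0,0,0],[0,0,0.7,0,0,0,0]],
])

```text
clock: 7.45
eef_pos: [0.4589, 0.3514, 0.2047]
eef_rot: [0.001, 0.998, -0.067, -0.001]
force: [0.7, -0.5, -0.9]
gripper_width: 0.0074
```

Call:
jog_arm([
  [[0,0,0.2,0,0,0,0],[0,0,0.1,0,0,0,0],[0,0,0,0,0,0,0]],
])

```text
clock: 7.82
eef_pos: [0.4597, 0.3522, 0.2037]
eef_rot: [-0.0, 0.998, -0.067, 0.0]
force: [0.2, -0.5, -1.5]
gripper_width: 0.0077
```

```bash
python3 - <<'E'
from h import *
delta([.460,.352,.2035])
s,im=snap('wrist','w5')
s,t=snap('side','s5')
a=cv2.resize(im['pixels'][::,::,::-1],(400,300));b=t['pixels'][260:410,180:380,::-1]
cv2.imwrite('pics/c5.png',np.hstack([a,cv2.resize(b,(400,300))]))
E
```

```text
clk 7.83 pos [0.4597 0.3522 0.2037] F [ 0.2 -0.5 -1.5] w 0.0077
shift cm [0.03 0.02 0.02]
```

View pics/c5.png

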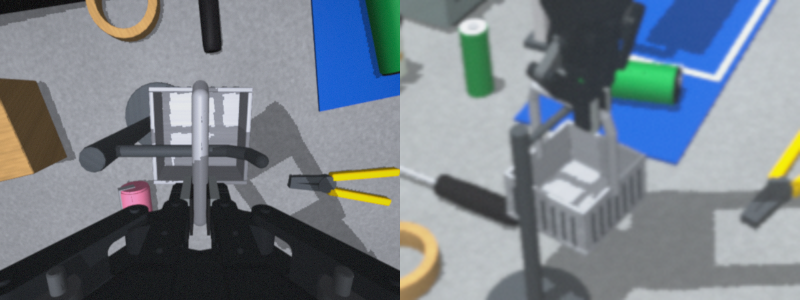

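The bar lies across the rod at crop (200,152), between post (92,158) and tip (260,162). I lower it until the weight transfers.

Call:
jog_arm([
  [[0,0,0.15,0,0,0,0],[0,0,0.15,0,0,0,0],[0,0,0,0,0,0,0],[0,0,0,0,0,0,0]],
])

```text
clock: 8.43
eef_pos: [0.4598, 0.3524, 0.201]
eef_rot: [-0.0, 0.998, -0.067, 0.0]
force: [-2.7, -0.7, 4.6]
gripper_width: 0.0077
```

Call:
jog_arm([
  [[0,0,-0.1,0,0,0,0],[0,0,0,0,0,0,0.2],[0,0,0,0,0,0,0.4],[0,0,0,0,0,0,0.5],[0,0,0,0,0,0,0.5],[0,0,-0.5,0,0,0,0.5],[0,0,-2,0,0,0,0.5],[0,0,-4,0,0,0,0.5]],
])

```text
clock: 9.43
eef_pos: [0.4585, 0.3517, 0.2654]
eef_rot: [0.001, 0.998, -0.067, -0.002]
force: [-0.1, -0.3, -0.1]
gripper_width: 0.0428
```

Call:
jog_arm([
  [[0,0,-4,0,0,0,0.5],[0,0,-4,0,0,0,0.5],[0,0,0,0,0,0,0.5],[0,0,0,0,0,0,0.5]],
])

```text
clock: 9.93
eef_pos: [0.4593, 0.3521, 0.3459]
eef_rot: [0.0, 0.998, -0.067, -0.0]
force: [0.5, -0.2, -0.3]
gripper_width: 0.0423
```

```bash
python3 - <<'E'
from h import *
delta([.46,.35,.33])
s,im=snap('wrist','w6')
s,t=snap('side','s6')
a=cv2.resize(im['pixels'][::,::,::-1],(400,300));b=t['pixels'][260:410,180:380,::-1]
cv2.imwrite('pics/c6.png',np.hstack([a,cv2.resize(b,(400,300))]))
E
```

```text
clk 9.93 pos [0.4593 0.3521 0.3459] F [ 0.5 -0.2 -0.3] w 0.0423
shift cm [0.1  0.2  1.59]
```

View pics/c6.png

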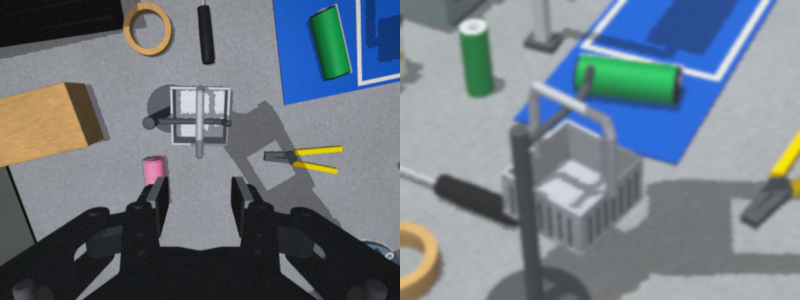

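The basket hangs upright on the rod at crop (200,122), free of the fingers. Next I go to a tilted viewing pose facing the cell's near end.

Call:
jog_arm([
  [[0.3,4,0,0,0,0,0.5],[0.3,5,0,0,0,0,0.5],[0.3,6,0,0,0,0,0.6],[0.3,6,0,0,0,0,0.7],[0.3,6,0,0,0,0,0.8],[0,0,0,0,0,-7.3,1],[0,0,0,0,0,-7.3,1],[0,0,0,0,10,0,1]],
])

```text
clock: 11.02
eef_pos: [0.4393, 0.0821, 0.3436]
eef_rot: [-0.006, 0.994, 0.06, 0.086]
force: [-0.7, 0.4, 1.1]
gripper_width: 0.0854
```

Call:
jog_arm([
  [[0,0,0,0,10,0,1],[0,0,0,0,10,0,1],[0,0,0,0,10,0,1],[0,0,0,0,10,0,1],[0,0,0,0,0,0,1]],
])

```text
clock: 11.65
eef_pos: [0.4408, 0.0836, 0.3393]
eef_rot: [-0.027, 0.907, 0.053, 0.417]
force: [-0.1, -0.0, -0.3]
gripper_width: 0.0854
```

```bash
python3 - <<'E'
from h import *
delta([.44,.08,.13],tgt(.12,np.radians(50)));print(status.state()['joint_positions'].round(2))
E
```

```text
clk 11.65 pos [0.4408 0.0836 0.3393] F [-0.1 -0.  -0.3] w 0.0854
shift cm [-15.95   0.43  13.54]
turn deg [-0.1   0.64 -0.22] shift cm in final axes [-16.11   0.34  13.36]
[-0.32 -0.89  2.39  0.44  0.88  0.99]
```

Call:
jog_arm([
  [[-4,0.1,3.4,0,0,0,1],[-4,0.1,3.4,0,0,0,1],[-4,0.1,3.4,0,0,0,1],[-4,0.1,3.3,0,0,0,1],[0,0,0,0,0,0,1]],
])

```text
clock: 12.28
eef_pos: [0.4613, 0.0896, 0.1654]
eef_rot: [-0.033, 0.905, 0.059, 0.419]
force: [-0.5, -0.2, 0.1]
gripper_width: 0.0852
```

```bash
python3 - <<'E'
from h import *
delta([.44,.08,.13],tgt(.12,np.radians(50)));print(status.state()['joint_positions'].round(2))
s,im=snap('wrist','w7')
h=cv2.cvtColor(im['pixels'],cv2.COLOR_RGB2HSV);m=cv2.inRange(h,(45,90,30),(85,255,255))
print(cv2.boundingRect(m),wproj(s,im,[.515,.075,.027]))
x,y=wproj(s,im,[.54,.08,.027]).astype(int);x0=max(0,x-130);y0=max(0,y-110)
c=im['pixels'][y0:y0+220,x0:x0+260,::-1];print(x0,y0);cv2.imwrite('pics/c7.png',cv2.resize(c,None,fx=3,fy=2.7,interpolation=2))
E
```

```text
clk 12.28 pos [0.4613 0.0896 0.1654] F [-0.5 -0.2  0.1] w 0.0852
shift cm [-4.14  0.71  0.58]
turn deg [-1.04  0.3   0.07] shift cm in final axes [-4.14  0.7   0.57]
[-0.29 -0.46  2.58  1.02  0.38  0.3 ]
(11, 17, 397, 453) [348.50523106 321.00191538]
215 182
```

View pics/c7.png

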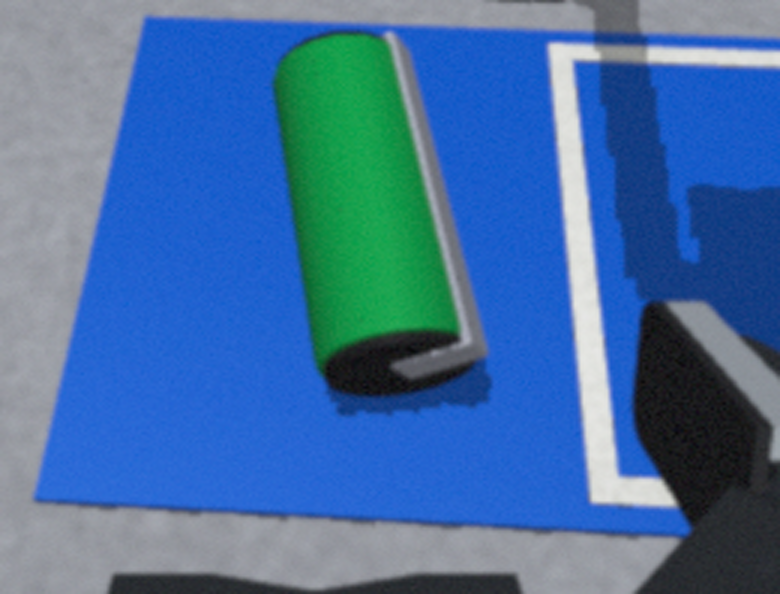

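```bash
cat > cell.py <<'E'
from h import *
from scipy.optimize import least_squares
def fit(s,im,P1,P2,P3,x0=(.573,.093,.2,1.5)):
    # phi: strip angle from up towards -y side of the mat
    def pts(q):
        a=np.array([np.cos(q[2]),np.sin(q[2]),0]);n=np.array([a[1],-a[0],0]);c=np.array([q[0],q[1],.027])
        st=.023*(np.cos(q[3])*np.array([0,0,1])+np.sin(q[3])*n);return c-.06*a+st,c+.06*a+st,c-.06*a
    f=lambda q:np.concatenate([wproj(s,im,X)-p for X,p in zip(pts(q),(P1,P2,P3)) if p is not None])
    r=least_squares(f,x0,x_scale=[.01,.01,.1,.1]);q=r.x
    print('cell',q[:2].round(4),'yaw-mat',round(q[2]-my,3),'phi deg',np.degrees(q[3]).round(1),'res px',r.fun.round(1),'mat xy',tomat([q[0],q[1],0])[:2].round(4));return q
E
python3 - <<'E'
from cell import *
s,im=load('w7');g=lambda x,y:np.array([215+x/3,182+y/2.7])
fit(s,im,g(476,350),g(391,35),g(397,368))
for p in[(145,17),(37,500),(690,535)]:print('mat',wonz(s,im,*g(*p),.004).round(4))
for p in[(562,55),(605,492)]:print('tape',tomat(wonz(s,im,*g(*p),.004)).round(4))
E
```

```text
cell [0.5744 0.0915] yaw-mat 0.197 phi deg 56.6 res px [-0.9 -2.   0.4  2.   0.7  0.8] mat xy [-1.00e-04  1.84e-01]
mat [0.671  0.1846 0.004 ]
mat [0.4719 0.1698 0.004 ]
mat [ 0.4846 -0.0063  0.004 ]
tape [0.0896 0.1134 0.004 ]
tape [-0.0856  0.1144  0.004 ]
```

The view shows the cell with its near-end strip running from the face centre (397,368) to the rim (476,350). So the strip faces −y and slightly up, roughly 60–65° off vertical. I need about 115–120 mm of roll towards −y.

```bash
python3 - <<'E'
from h import *
delta([.475,.080,.10],tgt(.10,np.radians(45)))
E
```

```text
clk 12.32 pos [0.4619 0.0893 0.1673] F [-0.1 -0.3  0.2] w 0.0857
shift cm [-4.38  1.16  5.22]
turn deg [-1.81 -4.87  0.96] shift cm in final axes [-3.91  1.06  5.61]
```

Call:
jog_arm([
  [[0,0,2,-1.8,-4.9,1,1],[-1.3,0.3,1.2,0,0,0,1],[-1.3,0.4,1.2,0,0,0,1],[-1.3,0.4,1.2,0,0,0,1],[0,0,0,0,0,0,1]],
])

```text
clock: 12.95
eef_pos: [0.4745, 0.0797, 0.1064]
eef_rot: [-0.022, 0.919, 0.048, 0.39]
force: [-0.5, 0.2, -0.1]
gripper_width: 0.0854
```

```bash
python3 - <<'E'
from h import *
print(status.state()['joint_positions'].round(2));delta([.558,.0853,.022],tgt(.10,np.radians(45)))
E
```

```text
[-0.26 -0.17  2.52  1.48  0.26 -0.16]
clk 12.95 pos [0.4745 0.0797 0.1064] F [-0.5  0.2 -0.1] w 0.0854
shift cm [-0.25  0.34 11.88]
turn deg [-0.33 -0.94  0.05] shift cm in final axes [-0.05  0.28 11.88]
```

Call:
jog_arm([
  [[0,0.1,3,0,0,0,1],[0,0.1,3,0,0,0,1],[0,0.1,3,0,0,0,1],[0,0,1.5,0,0,0,1],[0,0,1.3,0,0,0,1],[0,0,0,0,0,0,1]],
])

```text
clock: 13.7
eef_pos: [0.5509, 0.0879, 0.036]
eef_rot: [-0.025, 0.918, 0.049, 0.392]
force: [0.5, -0.1, -0.4]
gripper_width: 0.0852
```

```bash
python3 - <<'E'
from h import *
print(status.state()['joint_positions'].round(2));delta([.558,.0853,.022],tgt(.073,np.radians(45)))
E
```

```text
[-0.18  0.27  2.32  2.41  0.32 -1.06]
clk 13.7 pos [0.5509 0.0879 0.036 ] F [ 0.5 -0.1 -0.4] w 0.0852
shift cm [-0.54  0.35  1.45]
turn deg [-1.85 -1.2   1.18] shift cm in final axes [-0.51  0.31  1.48]
```

Call:
jog_arm([
  [[0,0,0,-0.5,4,0.5,1],[0,0,0,-0.5,4,0.5,1],[0,0,0,0,0,0,1],[0,0,0,0,0,0,1]],
])

```text
clock: 14.2
eef_pos: [0.5495, 0.0875, 0.0349]
eef_rot: [-0.024, 0.89, 0.036, 0.453]
force: [0.5, -0.0, -0.4]
gripper_width: 0.0852
```

```bash
python3 - <<'E'
from h import *
print(status.state()['joint_positions'].round(2));delta([.556,.0855,.0237],tgt(.073,np.radians(55)))
E
```

```text
[-0.18  0.36  2.37  2.71  0.55 -1.35]
clk 14.2 pos [0.5495 0.0875 0.0349] F [ 0.5 -0.  -0.4] w 0.0852
shift cm [-0.54  0.27  1.17]
turn deg [-0.9   1.   -0.03] shift cm in final axes [-0.56  0.25  1.16]
```

Call:
jog_arm([
  [[-0.5,0.2,1.1,-0.9,1,0,1],[0,0,0,0,0,0,1],[0,0,0,0,0,0,0.75],[0,0,0,0,0,0,0.65],[0,0,0,0,0,0,0.55],[0,0,0,0,0,0,0.5],[0,0,0,0,0,0,0.5]],
])

```text
clock: 15.08
eef_pos: [0.5556, 0.0859, 0.0245]
eef_rot: [-0.016, 0.886, 0.032, 0.463]
force: [-1.4, 1.0, 9.0]
gripper_width: 0.0453
```

```bash
python3 - <<'E'
from h import *
delta([.556,.0855,.0237],tgt(.073,np.radians(55)))
s,im=snap('wrist','w8');s,t=snap('side','s8')
a=cv2.resize(im['pixels'][::,::,::-1],(400,300));b=t['pixels'][220:370,220:420,::-1]
cv2.imwrite('pics/c8.png',np.hstack([a,cv2.resize(b,(400,300))]))
E
```

```text
clk 15.07 pos [0.5556 0.0859 0.0245] F [-1.4  1.   9. ] w 0.0453
shift cm [-0.04  0.05  0.08]
turn deg [ 0.07 -0.14 -0.01] shift cm in final axes [-0.04  0.05  0.08]
```

View pics/c8.png

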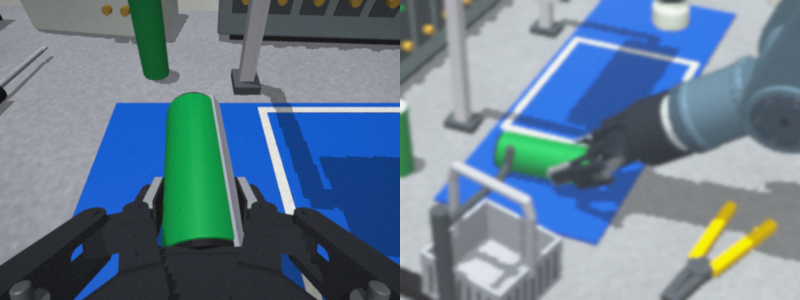

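The view shows the cell squared between the pads, with the strip along its right upper edge at crop (215,97)–(240,240). I now measure the strip angle numerically by intersecting rays with the cylinder.

```bash
cat >> cell.py <<'E'
def strip(s,im,c0,yaw,rows=(210,300),dbg=False,xs=None):
    """c0: approx point on axis; finds green / grey transitions row by row; returns axis offset, transition angles"""
    px=im['pixels'].astype(int);h=cv2.cvtColor(im['pixels'],cv2.COLOR_RGB2HSV)
    g=cv2.inRange(h,(45,90,30),(85,255,255))>0;gray=(h[...,1]<70)&(h[...,2]>85)
    a=np.array([np.cos(yaw),np.sin(yaw),0]);n=np.array([a[1],-a[0],0])
    def ang(u,v,off,L=False):
        c,d=wray(s,im,u,v);d=d-a*(d@a);o=c-(np.array([*c0[:2],.027])+off*n);o=o-a*(o@a)
        A=d@d;B=o@d;C=o@o-.023**2;D=B*B-A*C
        if L:return np.sqrt(max(0,o@o-B*B/A))*np.sign((o-d*B/A)@n)
        if D<0:return np.nan
        p=o+d*(-B-np.sqrt(D))/A;return np.degrees(np.arctan2(p@n,p[2]))
    E=[]
    for v in range(*rows,4):
        uc=int(round(wproj(s,im,wonz_axis(s,im,v,c0,a))[0]))
        l,r=max(uc-90,0),min(uc+90,639);w=(g|gray)[v,l:r];k=uc-l
        if not w[k]:continue
        i=k
        while i>0 and w[i-1]:i-=1
        j=k
        while j<len(w)-1 and w[j+1]:j+=1
        gr=[q for q in range(i,j+1) if gray[v,l+q]]
        E.append((v,l+i,l+j,l+min(gr) if gr else None,l+max(gr) if gr else None))
    offL=[ang(e[1]-.5,e[0],0,True)+.023 for e in E];offR=[ang(e[2]+.5,e[0],0,True)-.023 for e in E]
    off=(np.median(offL)+np.median(offR))/2;print('offL,offR mm',np.median(offL)*1e3,np.median(offR)*1e3, 'slope L mm',(offL[-1]-offL[0])*1e3,'R',(offR[-1]-offR[0])*1e3)
    lo=[ang(e[3]-.5,e[0],off) for e in E if e[3]];hi=[ang(e[4]+.5,e[0],off) for e in E if e[4]]
    print('strip edges deg',np.round(np.nanmedian(lo),1) if lo else None,np.round(np.nanmedian(hi),1) if hi else None,'n',len(lo),'of',len(E))
    if dbg:
        for e in E[::4]:print(e)
    return off
def wonz_axis(s,im,v,c0,a):
    ts=np.linspace(-.09,.09,181);P=[np.array([*c0[:2],.03])+t*a for t in ts];return P[int(np.argmin([abs(wproj(s,im,p)[1]-v) for p in P]))]
E
python3 - <<'E'
from cell import *
s,im=load('w8');p,R=pose(s);strip(s,im,p,.073,(165,330),True)
E
```

```text
offL,offR mm -2.608567694539871 -3.495324181797516 slope L mm 2.6041362765401206 R 0.3709406982038768
strip edges deg 44.5 62.2 n 28 of 42
(165, 274, 349, 339, 349)
(181, 268, 352, 342, 352)
(197, 267, 343, None, None)
(213, 266, 359, 347, 359)
(229, 265, 362, 350, 362)
(245, 265, 351, None, None)
(261, 264, 369, 355, 369)
(277, 263, 372, 358, 372)
(293, 261, 359, None, None)
(309, 261, 379, 363, 379)
(325, 260, 381, 366, 381)
```

Call:
jog_arm([
  [[0,0,0,0,0,0,0.6],[0,0,0,0,0,0,0.62],[0,0.3,0,0,0,0,0.62],[0,0.5,0,0,0,0,0.62],[0,0.8,0,0,0,0,0.62],[0,0.8,0,0,0,0,0.62],[0,0.6,0,0,0,0,0.62],[0,0.3,0,0,0,0,0.62]],
])

```text
clock: 16.18
eef_pos: [0.5571, 0.052, 0.023]
eef_rot: [-0.016, 0.887, 0.031, 0.461]
force: [-0.1, 0.2, -1.1]
gripper_width: 0.0526
```

```bash
python3 - <<'E'
from cell import *
print(status.state()['joint_positions'].round(2));delta([.556,.0855,.0237],tgt(.073,np.radians(55)))
s,im=snap('wrist','w9');p,R=pose(s);strip(s,im,p,.073,(165,330),True)
E
```

```text
[-0.28  0.42  2.36  2.64  0.63 -1.36]
clk 16.18 pos [0.5571 0.052  0.023 ] F [-0.1  0.2 -1.1] w 0.0526
shift cm [ 0.13 -3.35  0.07]
turn deg [ 0.14  0.08 -0.06] shift cm in final axes [ 0.14 -3.35  0.07]
offL,offR mm -0.9579817172238534 -1.6952928689466344 slope L mm 2.54293364282903 R 5.821871074852016
strip edges deg nan nan n 10 of 42
(165, 275, 351, None, None)
(181, 272, 355, None, None)
(197, 271, 358, None, None)
(213, 270, 361, None, None)
(229, 269, 364, None, None)
(245, 268, 366, None, None)
(261, 267, 387, 371, 387)
(277, 266, 389, 373, 389)
(293, 265, 383, 376, 383)
(309, 264, 382, 379, 382)
(325, 263, 383, None, None)cell.py:36: RuntimeWarning: All-NaN slice encountered
  print('strip edges deg',np.round(np.nanmedian(lo),1) if lo else None,np.round(np.nanmedian(hi),1) if hi else None,'n',len(lo),'of',len(E))
```

Call:
jog_arm([
  [[0,0.5,0,0,0,0,0.62],[0,0.9,0,0,0,0,0.62],[0,1.2,0,0,0,0,0.62],[0,1.2,0,0,0,0,0.62],[0,1.2,0,0,0,0,0.62],[0,1.2,0,0,0,0,0.62],[0,0.9,0,0,0,0,0.62],[0,0.5,0,0,0,0,0.62]],
])

```text
clock: 17.23
eef_pos: [0.5624, -0.0236, 0.023]
eef_rot: [-0.016, 0.887, 0.032, 0.461]
force: [-0.4, 0.3, -0.6]
gripper_width: 0.053
```

Call:
jog_arm([
  [[0,0.1,0,0,0,0,0.62],[0,0,0,0,0,0,0.62]],
])

```text
clock: 17.48
eef_pos: [0.5624, -0.0238, 0.023]
eef_rot: [-0.016, 0.887, 0.032, 0.461]
force: [-0.2, -0.4, -0.3]
gripper_width: 0.0532
```

```bash
python3 - <<'E'
from cell import *
print(status.state()['joint_positions'].round(2));delta([.556,-.03,.0237],tgt(.073,np.radians(55)))
s,im=snap('wrist','w10');p,R=pose(s);print(tomat(p));strip(s,im,p,.073,(165,330),True)
E
```

```text
[-0.52  0.43  2.34  2.32  0.67 -1.24]
clk 17.48 pos [ 0.5624 -0.0238  0.023 ] F [-0.2 -0.4 -0.3] w 0.0532
shift cm [-0.33  0.57 -0.6 ]
turn deg [ 0.09  0.09 -0.03] shift cm in final axes [-0.33  0.57 -0.6 ]
[-0.02059899  0.0698458   0.02300255]
offL,offR mm 1.717520066687843 0.2537814182689696 slope L mm 3.422430324967512 R 5.556374580962257
strip edges deg -39.4 -6.3 n 37 of 41
(165, 277, 355, 287, 311)
(181, 275, 358, 287, 312)
(197, 274, 361, 287, 313)
(213, 273, 364, 287, 314)
(229, 272, 367, 287, 315)
(245, 287, 370, 287, 316)
(261, 271, 374, 286, 317)
(277, 270, 377, 286, 318)
(293, 286, 380, 286, 319)
(309, 286, 384, 286, 320)
(329, 267, 388, 285, 321)
```

Call:
jog_arm([
  [[0,0,0,0,0,0,0.59],[0,0,0,0,0,0,0.57],[0,0.2,0,0,0,0,0.57],[0,0.3,0,0,0,0,0.57],[0,0.3,0,0,0,0,0.57],[0,0.2,0,0,0,0,0.57],[0,0.1,0,0,0,0,0.57],[0,0,0,0,0,0,0.57]],
])

```text
clock: 18.52
eef_pos: [0.5632, -0.0351, 0.023]
eef_rot: [-0.016, 0.887, 0.032, 0.461]
force: [-0.4, 0.0, 0.6]
gripper_width: 0.0486
```

```bash
python3 - <<'E'
from cell import *
delta([.556,-.03,.0237])
s,im=snap('wrist','w11');p,R=pose(s);print(tomat(p));strip(s,im,p,.073,(165,330))
E
```

```text
clk 18.52 pos [ 0.5632 -0.0351  0.023 ] F [-0.4  0.   0.6] w 0.0486
shift cm [-0.33 -0.56 -0.6 ]
[-0.02060131  0.05851244  0.02300173]
offL,offR mm -1.454331377222607 -3.4944587062363546 slope L mm 19.337345527806526 R 4.79023194959562
strip edges deg -12.8 17.7 n 42 of 42
```

Call:
jog_arm([
  [[0,0,0,0,0,0,0.62],[0,0,0,0,0,0,0.7],[0,0,0,0,0,0,0.85],[0,0,0,0,0,0,0.85],[0,0,-1,0,0,0,0.85],[0,0,-2,0,0,0,0.85],[0,0,-3,0,0,0,0.85],[0,0,-3,0,0,0,0.85]],
])

```text
clock: 19.58
eef_pos: [0.4885, -0.0397, 0.0749]
eef_rot: [-0.017, 0.887, 0.032, 0.46]
force: [-0.3, -0.4, -0.1]
gripper_width: 0.0727
```

Call:
jog_arm([
  [[0,0,-3,0,0,0,0.85],[0,0,-1,0,0,0,0.85],[0,0,0,0,0,0,0.85],[0,0,0,0,0,0,0.85]],
])

```text
clock: 20.08
eef_pos: [0.4772, -0.0481, 0.0936]
eef_rot: [-0.019, 0.888, 0.033, 0.457]
force: [-0.8, 0.1, 0.5]
gripper_width: 0.0728
```

```bash
python3 - <<'E'
from cell import *
delta([.556,-.03,.0237])
s,im=snap('wrist','w12');p,R=pose(s);c0=M0+Ro.from_rotvec([0,0,my]).apply([0,.06,0])
v=[wproj(s,im,c0+np.array([x,0,.03]))[1] for x in(.04,-.04)];print(v);strip(s,im,c0,.073,(int(min(v)),int(max(v))),True)
_,t=snap('side','s12');u,w=proj(t,[.585,-.03,.05]).astype(int)
b=t['pixels'][w-60:w+60,u-80:u+80,::-1];b2=t['pixels'][260:410,180:380,::-1]
cv2.imwrite('pics/c12.png',np.vstack([np.hstack([cv2.resize(im['pixels'][:,:,::-1],(400,300)),cv2.resize(b,(400,300))]),np.hstack([cv2.resize(b2,(400,300)),cv2.resize(im['pixels'][150:390,160:480,::-1],(400,300))])]))
E
```

```text
clk 20.07 pos [ 0.4772 -0.0481  0.0936] F [-0.8  0.1  0.5] w 0.0728
shift cm [-1.05 -1.18 10.57]
[np.float64(186.44108912490805), np.float64(266.51620744100336)]
offL,offR mm 0.5611625362895306 -1.4669670875625054 slope L mm 3.363603155819097 R 3.357088577883964
strip edges deg -13.0 17.3 n 20 of 20
(186, 281, 335, 300, 316)
(202, 281, 316, 300, 316)
(218, 280, 338, 300, 317)
(234, 301, 340, 301, 318)
(250, 278, 342, 300, 319)
```

View pics/c12.png

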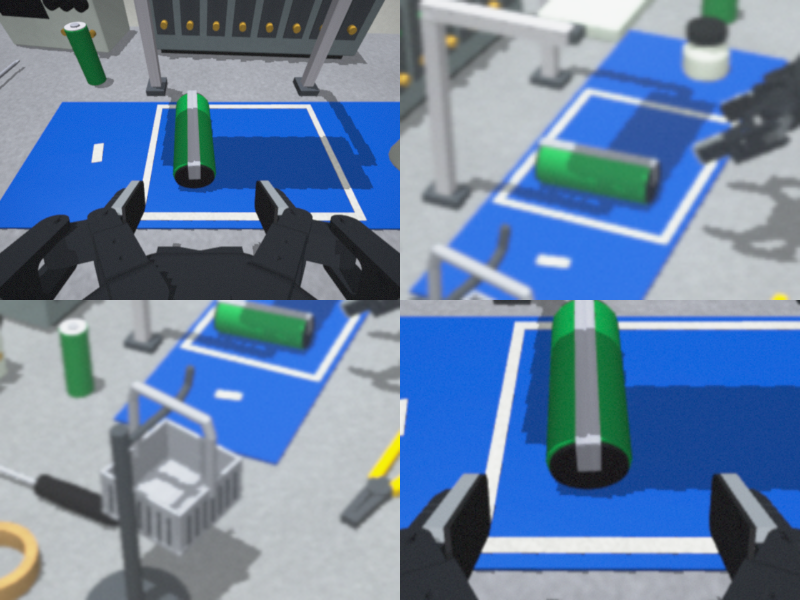

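The cell lies square inside the frame at lower-right crop (588,400), with its strip on top. The basket still hangs on the rod at lower-left crop (170,470), and the fingers are clear.

```bash
python3 -c "
from plant import close_job
print(close_job())"
```

```text
the job is handed in; nothing more can be done
None
```

I hung the basket by its handle on the hook stand. I then rolled the cell about 120 mm along the mat inside a loose finger cage, backed the gripper off and handed the job in at about 20 s.

**Cell:**
- It lies inside the frame at mat y of about +60 mm, with its middle on the mat's centreline when I first measured it.
- It is square to roughly 0.04 rad.
- The strip is about 2° from straight up. A measurement before I let go and one after agreed.

**Basket:** the last picture shows it hanging on the rod, clear of the fingers.

**Rest of the bench:** the lamp and the other things looked untouched, and the wrist force showed no unexpected load.

**Checks that disagreed:**
- My first estimate of the strip angle left 2-pixel residuals (56.6°, against 59.5° when I measured it again).
- The hook came out about 5 mm farther out from the wrist camera than from the fixed cameras.
- The left and right edges of the cell differed by about 2 mm, which is within the calibration.

I viewed 12 pictures, which is the limit.

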